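Put the frosted bottle on the sewing carousel, bring it to the front and hold

ROBOT

A 6-joint arm with a two-finger parallel gripper is mounted at the origin on the work surface. World frame = base frame: x ahead of the robot, y to its left, z up, the work surface at z = 0. Lengths are in m, angles in rad, forces in N, time in s.
With the tool pointing down it reaches from about 0.225 to 0.725 m from the base axis. Payload 3.1 kg.
Tool frame: the origin (TCP) lies between the finger pads; the fingertips stand 14 mm ahead of it and the grasp point (between the pads) lies 5 mm behind it (robot.tips_ahead is the distance from the TCP to the fingertips, in m); z points along the fingers, y is the line along which they close (so a half turn about z gives the same grasp; the last joint's range is limited). The gripper opens to 85 mm and grips with 20 to 120 N. Pads are 22 mm wide; open, the fingers measure 114 mm over their backs; the gripper's body (76 mm by 85 mm) begins 54 mm behind the grasp point. The pads swing forward as they close: fully open they stand 13 mm farther back than shut.
Start: joints at [-1.242, 0.048, 0.099, 1.622, 0, 1.443], TCP at [0.232, -0.471, 0.211] pointing down, gripper open.
Joint ranges: [-2.91, 2.91], [-0.99, 1.94], [-1.21, 1.42], [-2.12, 2.29], [-1.49, 1.47], [-3.14, 3.14]. Speed limits (rad/s): [2.79, 2.79, 3.14, 3.14, 3.14, 3.14].

INTERFACE

Orientations are given as a unit quaternion [w, x, y, z].
In Python, from station import robot, eyes, workorder gives the robot as it stands.
- The arm moves only by the tool apply_moves, never from a script. Its argument "targets" is a list of rows, each an object with "gripper": the closure, from 0 (fully open) to 1 (shut); "slide": the shift along the tool's x, y, z in m, a list of three; "turn": the turn, a rotation vector about the tool's x, y, z in rad, a list of three. In form: [{"gripper": gripper, "slide": [x, y, z], "turn": [rx, ry, rz]}, ...]. A call has 1 to 20 rows; each row is the pose to reach, as a shift and turn from the pose commanded when the call began, along the tool's axes at that moment; what a row does not reach only later rows make up. A row lasts 1/8 s, in which the tool goes at most 62.5 mm and 10.7 degrees, less where a joint would pass 70% of its speed; a pose out of reach is approached as far as the arm can. A call with a gripper value outside its range is refused whole. The fingers move at their own pace and stop on an object; "force" is the grip in N (left out, the last holds). Time passes only in rows, so rows that repeat a pose let the fingers close. It gives the time, the measured TCP pose, the force, the opening and the grip force at its end, in the units of the state.
- robot.read_state(): the state, without advancing time (a new reading comes with each control period).
- eyes.snapshot(name): name is "scene" or "top" or "wrist"; returns the picture (480x640x3 uint8, red, green, blue); there is no depth.
- eyes.camera_model(name): a dict with "K" (3x3 intrinsics, pixels), "dist" ([k1, k2, p1, p2, k3] as OpenCV has them; the pictures are not rectified), "extrinsics" (4x4, takes a point from camera to world coordinates); the wrist camera has in their place "hand_eye" (4x4, takes a point from camera to tool coordinates, whose origin is the TCP and whose axes are the flange's). Camera axes: x right, y down, z forward; pixel columns grow to the right and rows downward; lengths in m; the calibration is good to about 2 mm. A picture is of the moment at which its call begins: read the wrist's pose just before it. camera_model takes no time and is no camera call.
- workorder.finish_job(): hands the job in; it is judged then, once.
Trained networks look in the newest picture that a camera, given by its name, has taken for a name from the list of things; names that differ only in an ending like _2 or _b are one class to them, and where a whole thing is asked for, a point or a joint stands for the part that bears it (a point fixed in the world has none). Each returns a list of dicts, best first, with "confidence" (0 to 1); they miss things now and then, are a little off and sometimes report something else, mostly with a low value. They report only what shows in the picture. A call takes as long as a camera call. They do not tell look-alikes from the thing itself.
- eyes.cut_out(camera, label): "pixels" (480x640 bool, what is visible of it) and "extent" ([left, top, right, bottom] in pixels, round what is visible of it).
- eyes.landmark_of(camera, label): "centre" ([row, column] in pixels: a listed point, or the origin of a listed thing).
The state is a dict: "clock": time; "q": joint angles; "qvel": joint speeds; "tau": joint torques, N m; "ee_pos": TCP position; "ee_rot": TCP orientation; "wrist_force": force on the tool from outside, world axes, zero at the start; "wrist_torque": the same for the moment, N m; "width": finger opening in m; "finger_force": force on a finger pad.
Only numpy, scipy, OpenCV 4.12 (cv2) and the standard library are available. Lean on these libraries where they do the work, as an engineer would, in place of code of your own. Each camera call takes 0.05 s, during which the arm holds its last target. There are 200 camera calls.

TASK

Set the tall frosted glass bottle gently upright into the one empty well of the sewing carousel and let go of it, then turn the carousel until that bottle stands squarely at the front, in line with the tongue that sticks out of the carousel's base. Finish while holding: keep the carousel's steel bar handle gripped between the fingers so that the turntable stays still while I unscrew the cap. Leave everything else on the table where it is, and do not drop or tip the bottle.

Things in the scene. Friction and masses are not known exactly. Their poses are not given: they have to be found in the camera images.
- bottle: the tall frosted glass bottle with white plastic screw cap, loose, about 0.22 kg, 125 mm tall, heavy base: round body 60 mm diameter up to 72 mm, sloping shoulder to a 26 mm neck at 90 mm, cap 32 mm diameter from 97 to 125 mm. Origin at the centre of its underside, z up along the bottle. It starts standing on the table.
- carousel_base: fixed dark wooden base of the carousel, 200 mm diameter, with a flat pale tongue 30 mm wide and 8 mm thick whose end lies 170 mm from the axis, sticking out from under the turntable along the base's -x: that side is the front. Origin on the turning axis at table height, z up.
- carousel (a joint): turntable angle on its base, rad, positive counterclockwise from above, any number of turns; 0 or a whole turn puts the empty well over the tongue. Light friction (0.12 N m), no spring: stays where left. Pale wooden disc, 280 mm diameter, top 26 mm above the table; four places 95 mm from the axis, 90 degrees apart: the empty well and three low jars fixed to it, 81 mm above the table at their lids.
- well (a point): centre of the floor of the empty well, on the turntable, 26 mm above the table and 95 mm from the axis; it turns with the turntable, z up, its -x points outwards from the axis. The well is a wooden ring of 68 mm inner and 76 mm outer diameter, 25 mm high, open at the top; the bottle stands in it on the disc.
- front (a point): fixed point above the tongue, 95 mm from the axis and 26 mm above the table: where the centre of the bottle's underside belongs at the end
- grip (a point): centre of the steel bar handle, fixed on top of the turntable's central post (18 mm diameter) and turning with it: a flat upright bar 60 mm long (its x), 14 mm thick (its y), 40 mm high (its z). The point lies on the turning axis, 150 mm above the table; its long axis (x) lies along the line from the axis to the empty well, which lies on its -x side.
- squat_jar: bystander, to be left alone: squat frosted jar, 60 mm diameter, 60 mm tall, white cap 56 mm wide. Origin at its underside
- thread_cone: bystander, to be left alone: cone of thread, 60 mm diameter at the foot, 105 mm tall. Origin at its underside
- saucer: bystander, to be left alone: ceramic saucer of buttons, 110 mm diameter, 23 mm tall. Origin at its underside
- lint_roller: bystander, to be left alone: lint roller lying along its x, about 220 mm long, 50 mm tall; origin near the middle, at its underside
- tape_measure: bystander, to be left alone: tape measure case, 62 x 34 x 60 mm. Origin at its underside
- pin_tin: bystander, to be left alone: round metal pin tin, 76 mm diameter, 36 mm tall. Origin at its underside
- clothes_brush: bystander, to be left alone: clothes brush lying along its x, 150 x 45 x 36 mm. Origin at its underside
Mind the look-alikes: they are no part of the job. Leave any blue look-alike of the bottle alone.

How it is judged:
By the outcome, as a careful person would: the job done as asked, in the order asked, and still so for the second after the job is handed in, while the arm keeps its last pose, push and grip.
It also fails if it takes over 72 s, if anything falls off the work surface, if the arm or the gripper's body presses on something with over 40 N, if the wrist force passes 120 N, or if a joint passes its speed limit or range.

## Working session

There is one attempt and no reset: what is moved stays moved. The work goes in short steps, Python scripts to look and compute and a tool call to move; the robot and the scene stay as the last step left them, time stands still between calls to the robot, and variables do not carry over. Pictures are saved under pics/ and viewed, at most 10 in all, crops included, and the job is handed in when it is done.

Besides the shell and the picture viewer there is one more tool, called after "Call:" in YAML: its name, and indented under it one key for each argument. apply_moves: Moves the arm, as the interface text tells. Its arguments: {"type":"object","properties":{"targets":{"type":"array","items":{"type":"object","properties":{"gripper":{"type":"number"},"slide":{"type":"array","items":{"type":"number"}},"turn":{"type":"array","items":{"type":"number"}}}}},"force":{"type":"number"}},"required":["targets"]}

```bash
mkdir -p pics; ls; cat > h.py <<'E'
import numpy as np, cv2
from station import robot, eyes, workorder
from scipy.spatial.transform import Rotation as R
def cam(n):
    m=eyes.camera_model(n)
    if 'extrinsics' in m: T=np.array(m['extrinsics'])
    else:
        s=robot.read_state(); T=np.eye(4); T[:3,:3]=R.from_quat(np.roll(s['ee_rot'],-1)).as_matrix(); T[:3,3]=s['ee_pos']; T=T@np.array(m['hand_eye'])
    return np.array(m['K']),np.array(m['dist']),T
def ray(c,rc):
    K,d,T=c; p=cv2.undistortPoints(np.array([[[rc[1],rc[0]]]],float),K,d)[0,0]
    return T[:3,3],T[:3,:3]@np.array([p[0],p[1],1])
def atz(c,rc,z):
    o,v=ray(c,rc); return o+v*(z-o[2])/v[2]
def proj(c,P):
    K,d,T=c; Ti=np.linalg.inv(T)
    return cv2.projectPoints(np.atleast_2d(np.array(P,float)),cv2.Rodrigues(Ti[:3,:3])[0],Ti[:3,3],K,d)[0][:,0]
def snap(n,f=None):
    c=cam(n); im=eyes.snapshot(n)
    if f: cv2.imwrite('pics/'+f,im[:,:,::-1])
    return c,im
E
python3 - <<'E'
from h import *
Z=dict(bottle=0,carousel_base=0,well=.026,grip=.15,squat_jar=0,thread_cone=0,saucer=0,lint_roller=0,tape_measure=0,pin_tin=0,clothes_brush=0)
print(robot.read_state())
for n in ['top','scene']:
    c,im=snap(n,n+'0.png')
    for l,z in Z.items():
        for d in eyes.landmark_of(n,l)[:3]: print(n,l,np.round(d['confidence'],2),np.round(d['centre']),atz(c,d['centre'],z).round(3))
E
```

```text
pics
{'clock': 0.0, 'q': array([-1.24180263e+00,  4.87344919e-02,  9.76033781e-02,  1.62200109e+00,
        4.64237233e-05,  1.44300098e+00]), 'qvel': array([ 9.31275522e-05, -1.49251085e-05, -4.28654151e-04,  7.88528347e-04,
        1.18280032e-03, -4.79856255e-04]), 'tau': array([-3.36018848e-04, -3.38788462e+01,  3.20012319e+01,  2.03845440e-02,
       -2.12992659e-04, -5.98035967e-06]), 'ee_pos': array([ 0.2313532 , -0.47054773,  0.20972845]), 'ee_rot': array([-1.16436248e-03,  9.74030495e-01,  2.26413848e-01, -9.42008562e-05]), 'wrist_force': array([-0.2110398 , -0.42802153, -0.1493895 ]), 'wrist_torque': array([ 0.00795328,  0.01732099, -0.03924419]), 'finger_force': 0.0, 'width': 0.08547806399692848}
top bottle 0.92 [236. 373.] [ 0.585 -0.178  0.   ]
top bottle 0.88 [236. 404.] [ 0.587 -0.272  0.   ]
top bottle 0.79 [268. 350.] [ 0.489 -0.11   0.   ]
top carousel_base 0.7 [248. 255.] [0.546 0.175 0.   ]
top well 0.9 [229. 278.] [0.602 0.103 0.026]
top grip 0.67 [248. 245.] [0.54  0.179 0.15 ]
top grip 0.55 [233. 403.] [ 0.587 -0.241  0.15 ]
top squat_jar 0.89 [284. 434.] [ 0.4
[... 928 characters left out ...]
grip 0.8 [238. 412.] [0.552 0.172 0.15 ]
scene grip 0.72 [226. 209.] [ 0.597 -0.276  0.15 ]
scene grip 0.67 [324. 280.] [ 0.826 -0.061  0.15 ]
scene squat_jar 0.58 [226. 209.] [ 0.446 -0.353  0.   ]
scene squat_jar 0.49 [326. 280.] [ 0.73  -0.089  0.   ]
scene squat_jar 0.46 [288. 374.] [0.583 0.106 0.   ]
scene thread_cone 0.67 [234. 263.] [ 0.449 -0.202 -0.   ]
scene saucer 0.86 [316. 217.] [ 0.729 -0.236  0.   ]
scene lint_roller 0.95 [263. 506.] [0.44  0.432 0.   ]
scene tape_measure 0.58 [326. 276.] [ 0.731 -0.098  0.   ]
scene pin_tin 0.63 [332. 502.] [0.66  0.399 0.   ]
scene clothes_brush 0.69 [265. 139.] [ 0.614 -0.477 -0.   ]
scene clothes_brush 0.19 [248. 417.] [0.429 0.204 0.   ]
```

```bash
python3 - <<'E'
import cv2
for n,(a,b,c,d) in dict(top=(150,330,140,520),scene=(180,360,110,560)).items():
    im=cv2.imread(f'pics/{n}0.png')[a:b,c:d]; cv2.imwrite(f'pics/{n}0c.png',cv2.resize(im,None,fx=800/(d-c),fy=800/(d-c),interpolation=cv2.INTER_CUBIC))
E
```

```text
(no output)
```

View pics/top0c.png

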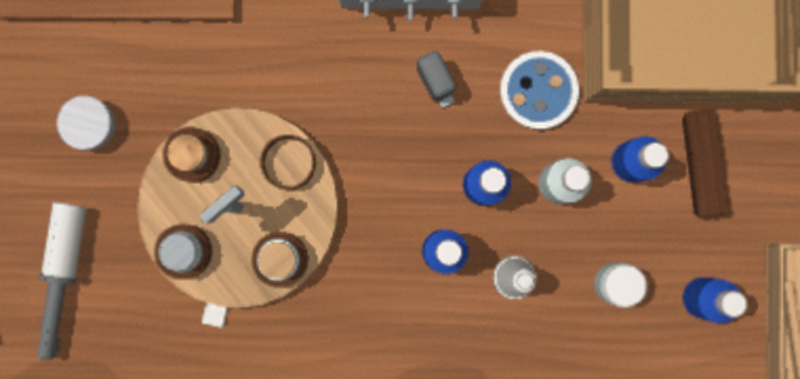

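View pics/scene0c.png

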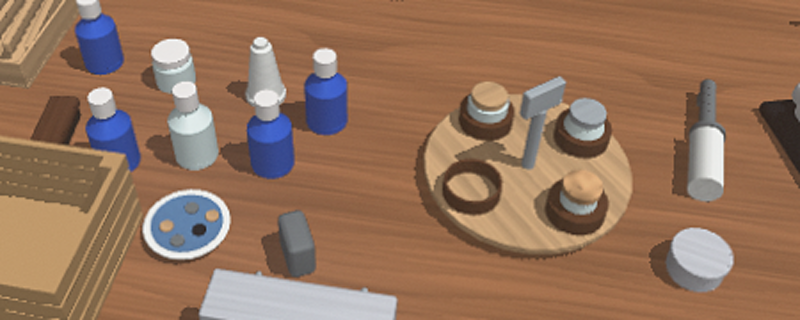

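The frosted bottle is at top-view pixel (row 236, col 404), with blue look-alikes on both sides. The well is at (229, 278), and the tongue points towards the robot at (300, 242).

```bash
cat >> h.py <<'E'
def plan(p,yaw,down=True):
    """slide/turn to reach TCP p with tool down and tool x at yaw (deg)"""
    s=robot.read_state(); M=R.from_quat(np.roll(s['ee_rot'],-1)); y=np.radians(yaw)
    G=R.from_matrix(np.array([[np.cos(y),np.sin(y),0],[np.sin(y),-np.cos(y),0],[0,0,-1]]).astype(float))
    print('slide',(M.inv().apply(np.array(p)-s['ee_pos'])).round(4),'turn',(M.inv()*G).as_rotvec().round(4),'clock',s['clock'])
E
python3 - <<'E'
from h import *
plan([.56,-.272,.31],90)
im=cv2.imread('pics/top0.png'); c=cam('top')
sub=im[285:312,225:260]; m=(sub.min(2)>150)
r,q=np.nonzero(m); print(len(r),r.mean()+285,q.mean()+225)
print(atz(c,(r.mean()+285,q.mean()+225),.008), eyes.camera_model('wrist')['hand_eye'], eyes.camera_model('wrist')['K'])
for rr,cc in [(235.5,409.5)]: pass
E
```

```text
slide [ 0.3826 -0.0339 -0.0991] turn [-0.    -0.    -1.114] clock 1.2
101 299.0990099009901 241.17821782178217
[0.39308825 0.21104902 0.008     ] [[-5.69730587e-04 -9.64282218e-01 -2.64876347e-01  6.74369356e-02]
 [ 9.99999817e-01 -4.95468074e-04 -3.47178713e-04  6.05869004e-04]
 [ 2.03540486e-04 -2.64876496e-01  9.64282324e-01 -1.62576557e-01]
 [ 0.00000000e+00  0.00000000e+00  0.00000000e+00  1.00000000e+00]] [[383.74254348   0.         320.0192404 ]
 [  0.         383.74254348 239.16339727]
 [  0.           0.           1.        ]]
```

Call:
apply_moves:
  targets:
    - {"gripper":0,"slide":[0.05,-0.005,-0.09],"turn":[0,0,-0.15]}
    - {"gripper":0,"slide":[0.1,-0.01,-0.1],"turn":[0,0,-0.3]}
    - {"gripper":0,"slide":[0.15,-0.015,-0.1],"turn":[0,0,-0.45]}
    - {"gripper":0,"slide":[0.2,-0.02,-0.1],"turn":[0,0,-0.6]}
    - {"gripper":0,"slide":[0.25,-0.025,-0.1],"turn":[0,0,-0.75]}
    - {"gripper":0,"slide":[0.3,-0.03,-0.1],"turn":[0,0,-0.9]}
    - {"gripper":0,"slide":[0.35,-0.034,-0.1],"turn":[0,0,-1.05]}
    - {"gripper":0.3,"slide":[0.383,-0.034,-0.1],"turn":[0,0,-1.114]}
    - {"gripper":0.3,"slide":[0.383,-0.034,-0.1],"turn":[0,0,-1.114]}
    - {"gripper":0.3,"slide":[0.383,-0.034,-0.1],"turn":[0,0,-1.114]}
    - {"gripper":0.3,"slide":[0.383,-0.034,-0.1],"turn":[0,0,-1.114]}

```text
clock: 2.58
ee_pos: [0.5594, -0.2725, 0.3114]
ee_rot: [0.0, 0.708, 0.707, -0.0]
wrist_force: [0.2, 0.3, 0.4]
width: 0.0598
finger_force: 0.0
```

```bash
python3 - <<'E'
from h import *
s=robot.read_state(); print(s['ee_pos'],s['width'],s['clock'])
c,im=snap('wrist','w1.png')
for d in eyes.landmark_of('wrist','bottle'): print(d['confidence'],np.round(d['centre']),atz(c,d['centre'],0).round(4))
for d in eyes.cut_out('wrist','bottle'): print(d['confidence'],d['extent'],im[d['pixels']].mean(0).round())
E
```

```text
[ 0.55942955 -0.27249311  0.31143769] 0.05978403265905788 2.575
0.82 [272. 360.] [ 0.6125 -0.3817  0.    ]
0.73 [ 48. 252.] [ 0.4828 -0.1097  0.    ]
0.65 [192. 338.] [ 0.5829 -0.2762  0.    ]
0.61 [103. 339.] [ 0.583  -0.1705 -0.    ]
0.84 [339.7, 252.3, 392.7, 328.5] [ 96. 119. 177.]
0.82 [209.9, 0.0, 281.1, 78.2] [100. 116. 158.]
0.8 [309.5, 65.1, 371.6, 130.4] [116. 134. 181.]
0.75 [316.2, 170.3, 369.8, 229.2] [202. 205. 204.]
```

View pics/w1.png

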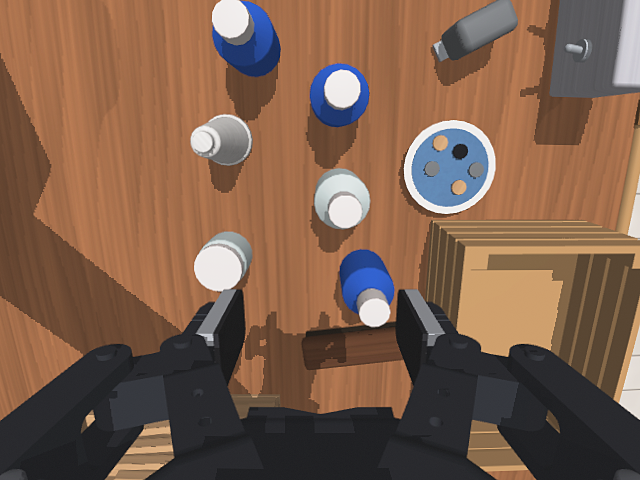

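```bash
python3 - <<'E'
from h import *
c=cam('wrist'); im=cv2.imread('pics/w1.png')
m=(im[180:240,315:375].min(2)>225).astype(np.uint8)
n,l,st,ce=cv2.connectedComponentsWithStats(m); i=1+st[1:,4].argmax(); print(st[i],ce[i]+[315,180])
u=ce[i]+[315,180]; p=atz(c,(u[1],u[0]),.125); print(p)
# well/bottom check
d=[x for x in eyes.landmark_of('wrist','bottle')]
for zz in [.116]: plan([p[0],p[1],zz-.005],90)
E
```

```text
[ 14  16  32  31 793] [344.91803279 211.01008827]
[ 0.58330425 -0.27465908  0.125     ]
slide [-0.0022  0.0235  0.2004] turn [ 0.0005  0.0003 -0.0014] clock 2.775
```

The cap is at px (345, 211), which puts it at (0.583, -0.275). That agrees with the foot landmark to within a few mm. Next I descend and grip the cap.

Call:
apply_moves:
  force: 35
  targets:
    - {"gripper":0.3,"slide":[-0.002,0.0235,0.03],"turn":[0,0,0]}
    - {"gripper":0.3,"slide":[-0.002,0.0235,0.07],"turn":[0,0,0]}
    - {"gripper":0.3,"slide":[-0.002,0.0235,0.11],"turn":[0,0,0]}
    - {"gripper":0.3,"slide":[-0.002,0.0235,0.15],"turn":[0,0,0]}
    - {"gripper":0.3,"slide":[-0.002,0.0235,0.18],"turn":[0,0,0]}
    - {"gripper":0.3,"slide":[-0.002,0.0235,0.195],"turn":[0,0,0]}
    - {"gripper":0.3,"slide":[-0.002,0.0235,0.203],"turn":[0,0,0]}
    - {"gripper":0.3,"slide":[-0.002,0.0235,0.203],"turn":[0,0,0]}
    - {"gripper":0.45,"slide":[-0.002,0.0235,0.203],"turn":[0,0,0]}
    - {"gripper":0.6,"slide":[-0.002,0.0235,0.203],"turn":[0,0,0]}
    - {"gripper":0.8,"slide":[-0.002,0.0235,0.203],"turn":[0,0,0]}
    - {"gripper":0.9,"slide":[-0.002,0.0235,0.203],"turn":[0,0,0]}
    - {"gripper":0.9,"slide":[-0.002,0.0235,0.203],"turn":[0,0,0]}
    - {"gripper":0.9,"slide":[-0.002,0.0235,0.203],"turn":[0,0,0]}
    - {"gripper":0.9,"slide":[-0.002,0.0235,0.203],"turn":[0,0,0]}

```text
clock: 4.65
ee_pos: [0.5838, -0.2737, 0.1078]
ee_rot: [-0.0, 0.707, 0.707, -0.0]
wrist_force: [-0.1, -0.6, 0.2]
width: 0.0084
finger_force: 0.0
```

```bash
python3 - <<'E'
from h import *
c,im=snap('wrist','w2.png'); c2,im2=snap('scene')
a=cv2.resize(im2[180:300,120:300],(720,480),interpolation=cv2.INTER_CUBIC)
b=cv2.resize(im,(640,480))
cv2.imwrite('pics/w2b.png',cv2.resize(np.hstack([a,b]),(800,283))[:,:,::-1])
E
```

```text
(no output)
```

View pics/w2b.png

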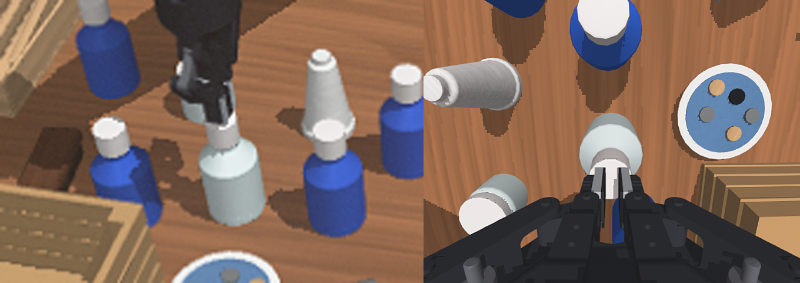

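```bash
python3 - <<'E'
from h import *
s=robot.read_state(); print({k:s[k] for k in('ee_pos','width','finger_force','wrist_force','clock')})
c,im=snap('wrist'); print(proj(c,[s['ee_pos'],s['ee_pos']-[0,0,.014],s['ee_pos']+[0,0,.005]]))
cv2.imwrite('pics/w3.png',cv2.resize(im[170:400,200:440],(600,575),interpolation=cv2.INTER_CUBIC)[:,:,::-1])
E
```

```text
{'ee_pos': array([ 0.58374725, -0.27370275,  0.10786974]), 'width': 0.00830456584552095, 'finger_force': 0.0, 'wrist_force': array([ 0.50882241,  0.18817022, -0.03749282]), 'clock': 4.75}
[[318.72552295 285.86945277]
 [318.81730339 274.96156206]
 [318.6892498  290.18289059]]
```

View pics/w3.png

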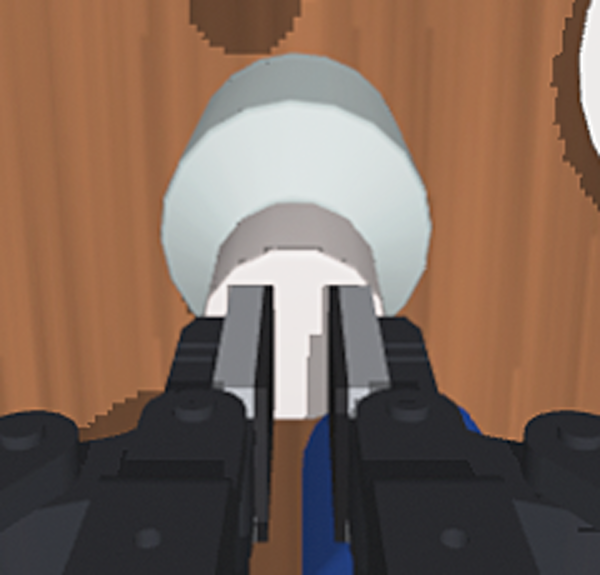

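```bash
python3 - <<'E'
from h import *
s=robot.read_state(); c=cam('wrist'); print(robot.tips_ahead,[a for a in dir(robot) if a[0]!='_'])
print(s['q'],s['ee_pos'])
for z in (.08,.094,.11,.125):
  print(z,proj(c,[[.5833,-.2587,z],[.5833,-.2907,z],[.5673,-.2747,z],[.5993,-.2747,z]]).round(0).tolist())
e=s['ee_pos']
for a in (.014,0,-.014,-.03): print(a,proj(c,[e+[.006,.011,-a],e+[-.006,.011,-a],e+[-.004,-.011,-a]]).round().tolist())
E
```

```text
0.014 ['IKError', 'read_state', 'tips_ahead']
[-5.42390122e-01  3.62731631e-01  2.58672189e-01  1.46684028e+00
  1.11342951e-05  1.02842557e+00] [ 0.58375551 -0.27370464  0.10787051]
0.08 [[318.0, 238.0], [318.0, 296.0], [288.0, 267.0], [348.0, 267.0]]
0.094 [[318.0, 246.0], [318.0, 307.0], [285.0, 277.0], [351.0, 277.0]]
0.11 [[318.0, 256.0], [318.0, 322.0], [282.0, 290.0], [353.0, 290.0]]
0.125 [[317.0, 267.0], [318.0, 338.0], [279.0, 304.0], [356.0, 304.0]]
0.014 [[331.0, 254.0], [306.0, 254.0], [311.0, 296.0]]
0 [[332.0, 263.0], [305.0, 263.0], [310.0, 308.0]]
-0.014 [[333.0, 274.0], [304.0, 274.0], [309.0, 322.0]]
-0.03 [[335.0, 289.0], [302.0, 289.0], [308.0, 342.0]]
```

The image shows the fingertips above the cap, with the tips about 25 mm behind the nominal TCP. That fits a closed width of 8 mm with no contact force. I'll reopen, go lower and close again.

Call:
apply_moves:
  force: 35
  targets:
    - {"gripper":0.3,"slide":[0,0,0],"turn":[0,0,0]}
    - {"gripper":0.3,"slide":[0,0,0],"turn":[0,0,0]}
    - {"gripper":0.3,"slide":[0,0,0],"turn":[0,0,0]}
    - {"gripper":0.3,"slide":[0,0,0],"turn":[0,0,0]}
    - {"gripper":0.3,"slide":[0,0,0],"turn":[0,0,0]}
    - {"gripper":0.3,"slide":[0,0,0.008],"turn":[0,0,0]}
    - {"gripper":0.3,"slide":[0,0,0.016],"turn":[0,0,0]}
    - {"gripper":0.3,"slide":[0,0,0.024],"turn":[0,0,0]}
    - {"gripper":0.3,"slide":[0,0,0.03],"turn":[0,0,0]}
    - {"gripper":0.3,"slide":[0,0,0.03],"turn":[0,0,0]}
    - {"gripper":0.45,"slide":[0,0,0.03],"turn":[0,0,0]}
    - {"gripper":0.55,"slide":[0,0,0.03],"turn":[0,0,0]}
    - {"gripper":0.65,"slide":[0,0,0.03],"turn":[0,0,0]}
    - {"gripper":0.7,"slide":[0,0,0.03],"turn":[0,0,0]}
    - {"gripper":0.7,"slide":[0,0,0.03],"turn":[0,0,0]}

```text
clock: 6.68
ee_pos: [0.5838, -0.274, 0.0786]
ee_rot: [0.0, 0.707, 0.707, -0.0]
wrist_force: [-2.4, -0.6, 3.8]
width: 0.0307
finger_force: 34.8
```

Call:
apply_moves:
  force: 45
  targets:
    - {"gripper":0.75,"slide":[0,0,0],"turn":[0,0,0]}
    - {"gripper":0.75,"slide":[0,0,-0.005],"turn":[0,0,0]}
    - {"gripper":0.75,"slide":[0,0,-0.015],"turn":[0,0,0]}
    - {"gripper":0.75,"slide":[0,0,-0.03],"turn":[0,0,0]}
    - {"gripper":0.75,"slide":[0,0,-0.05],"turn":[0,0,0]}
    - {"gripper":0.75,"slide":[0,0,-0.07],"turn":[0,0,0]}
    - {"gripper":0.75,"slide":[0,0,-0.09],"turn":[0,0,0]}
    - {"gripper":0.75,"slide":[0,0,-0.11],"turn":[0,0,0]}
    - {"gripper":0.75,"slide":[0,0,-0.13],"turn":[0,0,0]}
    - {"gripper":0.75,"slide":[0,0,-0.145],"turn":[0,0,0]}
    - {"gripper":0.75,"slide":[0,0,-0.155],"turn":[0,0,0]}
    - {"gripper":0.75,"slide":[0,0,-0.16],"turn":[0,0,0]}
    - {"gripper":0.75,"slide":[0,0,-0.16],"turn":[0,0,0]}
    - {"gripper":0.75,"slide":[0,0,-0.16],"turn":[0,0,0]}

```text
clock: 8.43
ee_pos: [0.5835, -0.2736, 0.237]
ee_rot: [-0.001, 0.707, 0.707, -0.0]
wrist_force: [0.7, -1.2, -1.8]
width: 0.031
finger_force: 44.7
```

```bash
python3 - <<'E'
from h import *
s=robot.read_state(); print(s['ee_pos'],s['width'],s['finger_force'],s['wrist_force'])
c,im=snap('wrist'); c2,im2=snap('scene')
a=cv2.resize(im2[120:300,120:300],(480,480),interpolation=cv2.INTER_CUBIC)
v=np.hstack([a,im[:,120:520]]); cv2.imwrite('pics/l1.png',cv2.resize(v,(800,int(480*800/880)))[:,:,::-1])
# carousel with clear view in top
c,im=snap('top','top1.png')
for l,z in (('well',.026),('carousel_base',0),('grip',.15)):
  for d in eyes.landmark_of('top',l)[:1]: print(l,d['confidence'],d['centre'],atz(c,d['centre'],z))
d=eyes.cut_out('top','carousel')[0]; r,q=np.nonzero(d['pixels']); print(d['extent'],r.mean(),q.mean())
E
```

```text
[ 0.58351471 -0.27355456  0.23701457] 0.030997894012884886 44.650719165802 [ 0.6682975  -1.21165154 -1.78741583]
well 0.86 [226.4, 278.0] [0.60891016 0.10357078 0.026     ]
carousel_base 0.91 [246.4, 256.3] [0.55005267 0.17010716 0.        ]
grip 0.77 [250.0, 246.9] [0.53575781 0.17397388 0.15      ]
[204.0, 201.5, 301.8, 297.0] 248.33998020082026 252.2102955734691
```

View pics/l1.png

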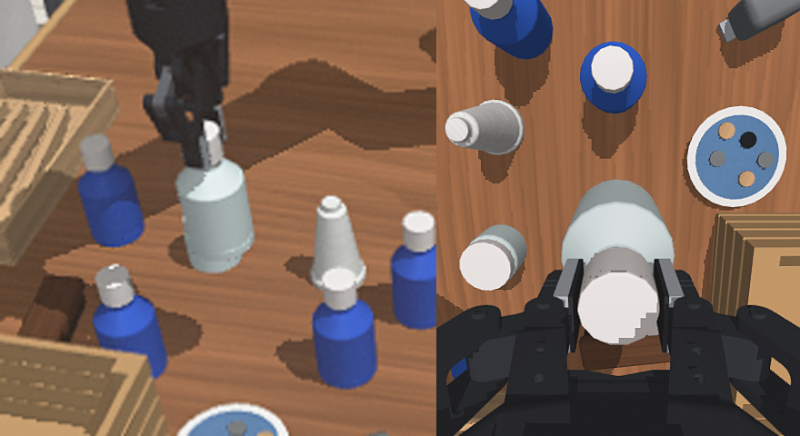

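The bottle hangs upright, held at the cap. Next I hover short of the well and look at it.

```bash
python3 - <<'E'
from h import *
plan([.654,.042,.245],129)
E
```

```text
slide [ 0.3157  0.0703 -0.0073] turn [-3.000e-04 -3.000e-04 -6.807e-01] clock 8.775
```

Call:
apply_moves:
  targets:
    - {"gripper":0.75,"slide":[0.01,0.002,-0.008],"turn":[0,0,-0.02]}
    - {"gripper":0.75,"slide":[0.03,0.007,-0.008],"turn":[0,0,-0.06]}
    - {"gripper":0.75,"slide":[0.055,0.012,-0.008],"turn":[0,0,-0.12]}
    - {"gripper":0.75,"slide":[0.085,0.019,-0.008],"turn":[0,0,-0.19]}
    - {"gripper":0.75,"slide":[0.115,0.026,-0.008],"turn":[0,0,-0.26]}
    - {"gripper":0.75,"slide":[0.145,0.033,-0.008],"turn":[0,0,-0.33]}
    - {"gripper":0.75,"slide":[0.175,0.039,-0.008],"turn":[0,0,-0.4]}
    - {"gripper":0.75,"slide":[0.205,0.046,-0.008],"turn":[0,0,-0.47]}
    - {"gripper":0.75,"slide":[0.235,0.053,-0.008],"turn":[0,0,-0.54]}
    - {"gripper":0.75,"slide":[0.265,0.06,-0.008],"turn":[0,0,-0.6]}
    - {"gripper":0.75,"slide":[0.29,0.065,-0.008],"turn":[0,0,-0.65]}
    - {"gripper":0.75,"slide":[0.307,0.068,-0.008],"turn":[0,0,-0.675]}
    - {"gripper":0.75,"slide":[0.316,0.07,-0.008],"turn":[0,0,-0.681]}
    - {"gripper":0.75,"slide":[0.316,0.07,-0.008],"turn":[0,0,-0.681]}
    - {"gripper":0.75,"slide":[0.316,0.07,-0.008],"turn":[0,0,-0.681]}

```text
clock: 10.65
ee_pos: [0.6537, 0.0414, 0.2459]
ee_rot: [0.0, 0.431, 0.902, -0.0]
wrist_force: [0.7, 0.6, -2.0]
width: 0.031
finger_force: 44.7
```

```bash
python3 - <<'E'
from h import *
s=robot.read_state(); print(s['ee_pos'],s['width'],s['finger_force'])
c,im=snap('wrist','c1.png')
for l,z in (('well',.026),('carousel_base',0),('grip',.15),('bottle',s['ee_pos'][2]-.0786)):
  for d in eyes.landmark_of('wrist',l)[:2]: print(l,d['confidence'],d['centre'],atz(c,d['centre'],z).round(4))
E
```

```text
[0.65373834 0.0414401  0.24594885] 0.030955028787970722 44.7399777173996
well 0.69 [120.2, 321.5] [0.6052 0.1041 0.026 ]
carousel_base 0.65 [19.6, 319.7] [0.544  0.1772 0.    ]
bottle 0.86 [208.6, 112.0] [ 0.5361 -0.0271  0.1673]
bottle 0.76 [298.5, 155.2] [ 0.5922 -0.0626  0.1673]
```

View pics/c1.png

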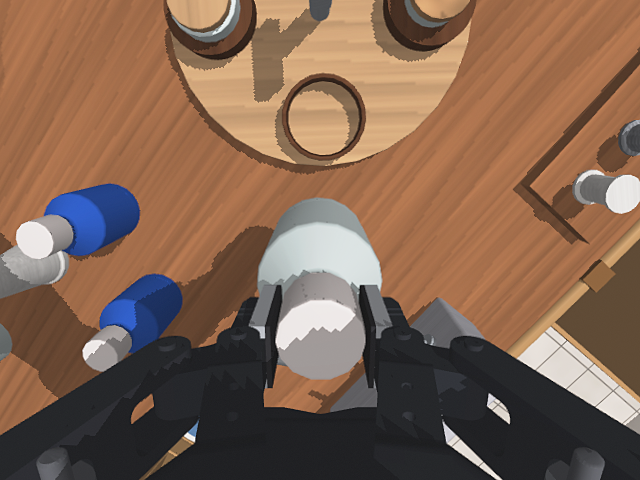

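```bash
python3 - <<'E'
from h import *
s=robot.read_state(); c=cam('wrist'); im=cv2.imread('pics/c1.png')
g=im[60:175,270:380].astype(int); m=((g[:,:,2]<120)&(g[:,:,2]-g[:,:,0]>20)).astype(np.uint8)
cs,_=cv2.findContours(m,cv2.RETR_CCOMP,cv2.CHAIN_APPROX_NONE)
for k in sorted(cs,key=len)[-3:]:
  e=cv2.fitEllipse(k); print(len(k),np.round(e[0],1)+[270,60],np.round(e[1],1))
for px in ([323,116.5],):
  print(atz(c,(px[1],px[0]),.051))
w=np.array([.6052,.1041]);
for P,r,z in ((w,.038,.051),):
  print(proj(c,[[*(P+r*np.array([np.cos(t),np.sin(t)])),z] for t in np.radians([129,-51,39,-141])]).round(1).tolist())
# bottle hypothesised under TCP: predicted silhouettes
e=s['ee_pos']; zb=e[2]-.0786
u=np.array([np.cos(np.radians(129)),np.sin(np.radians(129))]); v=np.array([-u[1],u[0]])
for r,z in ((.016,.125),(.03,.072),(.03,0)):
  print(z,proj(c,[[*(e[:2]+r*k),zb+z] for k in (u,-u,v,-v)]).round(1).tolist())
E
```

```text
218 [358.9 122.3] [ 72.4 188. ]
231 [323.  117.8] [71.4 75. ]
248 [323.1 116.8] [82.8 86. ]
[0.60474004 0.1069297  0.051     ]
[[321.4, 74.3], [321.4, 162.4], [363.9, 119.4], [278.9, 119.5]]
0.125 [[319.2, 293.6], [319.4, 377.7], [272.2, 337.2], [366.5, 337.1]]
0.072 [[319.4, 217.5], [319.6, 336.7], [255.9, 279.9], [383.1, 279.7]]
0 [[319.5, 193.5], [319.7, 282.3], [273.6, 239.4], [365.6, 239.3]]
```

```bash
python3 - <<'E'
from h import *
plan([.6031,.1074,.1466],129)
E
```

```text
slide [0.0831 0.002  0.0994] turn [-0.0001  0.0001 -0.0008] clock 10.9
```

Call:
apply_moves:
  targets:
    - {"gripper":0.75,"slide":[0.008,0,0],"turn":[0,0,0]}
    - {"gripper":0.75,"slide":[0.025,0.001,0],"turn":[0,0,0]}
    - {"gripper":0.75,"slide":[0.045,0.001,0],"turn":[0,0,0]}
    - {"gripper":0.75,"slide":[0.065,0.002,0],"turn":[0,0,0]}
    - {"gripper":0.75,"slide":[0.078,0.002,0],"turn":[0,0,0]}
    - {"gripper":0.75,"slide":[0.083,0.002,0.01],"turn":[0,0,0]}
    - {"gripper":0.75,"slide":[0.083,0.002,0.025],"turn":[0,0,0]}
    - {"gripper":0.75,"slide":[0.083,0.002,0.045],"turn":[0,0,0]}
    - {"gripper":0.75,"slide":[0.083,0.002,0.065],"turn":[0,0,0]}
    - {"gripper":0.75,"slide":[0.083,0.002,0.08],"turn":[0,0,0]}
    - {"gripper":0.75,"slide":[0.083,0.002,0.09],"turn":[0,0,0]}
    - {"gripper":0.75,"slide":[0.083,0.002,0.096],"turn":[0,0,0]}
    - {"gripper":0.75,"slide":[0.083,0.002,0.099],"turn":[0,0,0]}
    - {"gripper":0.75,"slide":[0.083,0.002,0.099],"turn":[0,0,0]}

```text
clock: 12.65
ee_pos: [0.6033, 0.108, 0.1473]
ee_rot: [0.0, 0.43, 0.903, 0.0]
wrist_force: [-0.3, 0.2, -3.3]
width: 0.0305
finger_force: 44.8
```

```bash
python3 - <<'E'
from h import *
s=robot.read_state(); print(s['ee_pos'],s['width'],s['finger_force'],s['wrist_force'],s['clock'])
c,im=snap('wrist'); c2,im2=snap('scene')
a=cv2.resize(im2[190:310,330:490],(640,480),interpolation=cv2.INTER_CUBIC)
v=np.hstack([a,im[:,120:520]]); cv2.imwrite('pics/p1.png',cv2.resize(v,(800,369))[:,:,::-1])
E
```

```text
[0.60333419 0.10803074 0.14726382] 0.030478696255714924 44.7517991065979 [-0.27172216  0.16348875 -3.27112659] 12.65
```

View pics/p1.png

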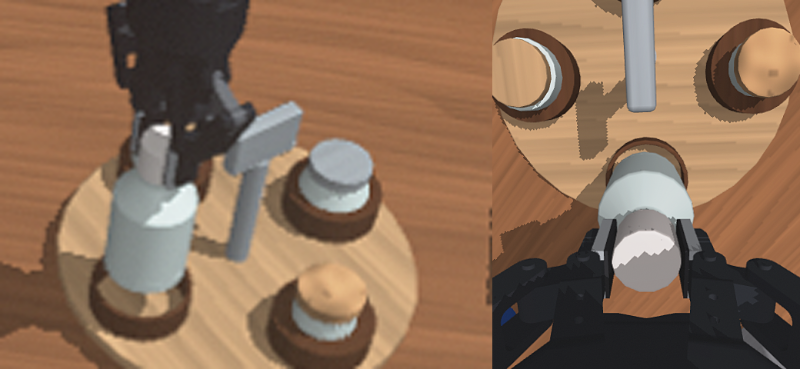

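The bottle is centred over the ring and about 20 mm above it, so I'm lowering it gently.

Call:
apply_moves:
  targets:
    - {"gripper":0.75,"slide":[0.0005,-0.0003,0.006],"turn":[0,0,0]}
    - {"gripper":0.75,"slide":[0.0005,-0.0003,0.012],"turn":[0,0,0]}
    - {"gripper":0.75,"slide":[0.0005,-0.0003,0.017],"turn":[0,0,0]}
    - {"gripper":0.75,"slide":[0.0005,-0.0003,0.021],"turn":[0,0,0]}
    - {"gripper":0.75,"slide":[0.0005,-0.0003,0.025],"turn":[0,0,0]}
    - {"gripper":0.75,"slide":[0.0005,-0.0003,0.028],"turn":[0,0,0]}
    - {"gripper":0.75,"slide":[0.0005,-0.0003,0.028],"turn":[0,0,0]}

```text
clock: 13.62
ee_pos: [0.6023, 0.1082, 0.1186]
ee_rot: [-0.0, 0.43, 0.903, -0.0]
wrist_force: [0.4, -0.2, -1.6]
width: 0.0306
finger_force: 44.8
```

Call:
apply_moves:
  targets:
    - {"gripper":0.75,"slide":[0,0,0.003],"turn":[0,0,0]}
    - {"gripper":0.75,"slide":[0,0,0.006],"turn":[0,0,0]}
    - {"gripper":0.75,"slide":[0,0,0.009],"turn":[0,0,0]}
    - {"gripper":0.75,"slide":[0,0,0.011],"turn":[0,0,0]}
    - {"gripper":0.75,"slide":[0,0,0.0125],"turn":[0,0,0]}
    - {"gripper":0.75,"slide":[0,0,0.0135],"turn":[0,0,0]}
    - {"gripper":0.75,"slide":[0,0,0.0135],"turn":[0,0,0]}

```text
clock: 14.5
ee_pos: [0.6025, 0.1082, 0.1054]
ee_rot: [-0.0, 0.43, 0.903, -0.0]
wrist_force: [0.3, 0.2, -2.0]
width: 0.0303
finger_force: 44.8
```

Call:
apply_moves:
  targets:
    - {"gripper":0.75,"slide":[0,0,0.001],"turn":[0,0,0]}
    - {"gripper":0.75,"slide":[0,0,0.002],"turn":[0,0,0]}
    - {"gripper":0.75,"slide":[0,0,0.002],"turn":[0,0,0]}

```text
clock: 14.88
ee_pos: [0.6029, 0.1082, 0.1046]
ee_rot: [0.001, 0.43, 0.903, 0.0]
wrist_force: [-1.0, -0.5, 3.6]
width: 0.0304
finger_force: 45.2
```

Call:
apply_moves:
  targets:
    - {"gripper":0.6,"slide":[0,0,0],"turn":[0,0,0]}
    - {"gripper":0.5,"slide":[0,0,0],"turn":[0,0,0]}
    - {"gripper":0.4,"slide":[0,0,0],"turn":[0,0,0]}
    - {"gripper":0.3,"slide":[0,0,0],"turn":[0,0,0]}
    - {"gripper":0.3,"slide":[0,0,0],"turn":[0,0,0]}
    - {"gripper":0.3,"slide":[0,0,-0.01],"turn":[0,0,0]}
    - {"gripper":0.3,"slide":[0,0,-0.03],"turn":[0,0,0]}
    - {"gripper":0.3,"slide":[0,0,-0.06],"turn":[0,0,0]}
    - {"gripper":0.3,"slide":[0,0,-0.1],"turn":[0,0,0]}
    - {"gripper":0.3,"slide":[0,0,-0.13],"turn":[0,0,0]}
    - {"gripper":0.3,"slide":[-0.02,0,-0.14],"turn":[0,0,0]}
    - {"gripper":0.3,"slide":[-0.04,0,-0.14],"turn":[0,0,0]}
    - {"gripper":0.3,"slide":[-0.04,0,-0.14],"turn":[0,0,0]}
    - {"gripper":0.3,"slide":[-0.04,0,-0.14],"turn":[0,0,0]}

```text
clock: 16.62
ee_pos: [0.6273, 0.0776, 0.2435]
ee_rot: [-0.0, 0.43, 0.903, 0.0]
wrist_force: [-0.4, 0.2, 0.3]
width: 0.0597
finger_force: 0.0
```

```bash
python3 - <<'E'
from h import *
s=robot.read_state(); print(s['ee_pos'],s['width'],s['clock'],s['q'])
c,im=snap('wrist','g1.png'); c2,im2=snap('scene')
for l,z in (('bottle',.026),('carousel_base',0),('grip',.15)):
  for d in eyes.landmark_of('wrist',l)[:2]: print(l,d['confidence'],d['centre'],atz(c,d['centre'],z).round(4))
c3,im3=snap('top','top2.png')
for l,z in (('bottle',.026),('carousel_base',0),('grip',.15)):
  for d in eyes.landmark_of('top',l)[:2]: print(l,d['confidence'],d['centre'],atz(c3,d['centre'],z).round(4))
a=cv2.resize(im2[190:310,330:490],(640,480),interpolation=cv2.INTER_CUBIC)
v=np.hstack([a,im]); cv2.imwrite('pics/g1b.png',cv2.resize(v,(800,300))[:,:,::-1])
E
```

```text
[0.62728504 0.0775876  0.24350702] 0.059690867927443 16.625 [1.67407868e-02 3.56069361e-01 5.20671100e-01 1.73595040e+00
 5.24205047e-04 9.06442846e-01]
bottle 0.94 [330.4, 160.6] [ 0.5797 -0.1451  0.026 ]
bottle 0.92 [165.4, 318.5] [0.6031 0.1055 0.026 ]
carousel_base 0.96 [68.3, 317.1] [0.5435 0.1769 0.    ]
grip 0.8 [26.0, 315.8] [0.5432 0.1778 0.15  ]
bottle 0.86 [226.6, 438.1] [ 0.6138 -0.3671  0.026 ]
bottle 0.7 [290.9, 473.9] [ 0.4266 -0.4721  0.026 ]
carousel_base 0.52 [280.2, 168.4] [0.4451 0.4336 0.    ]
```

View pics/g1b.png

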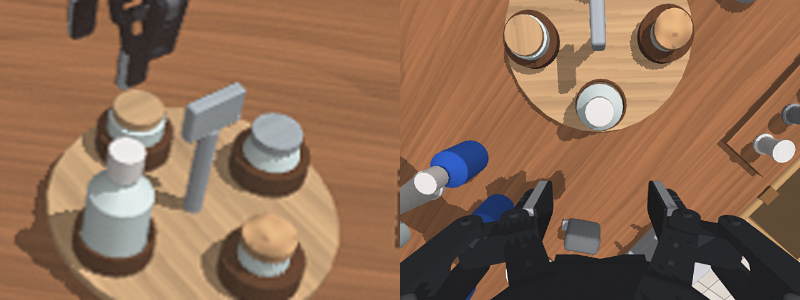

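The bottle is upright in the well and released. Next I look at the handle and tongue from a hover with tool x pointing towards the tongue.

```bash
python3 - <<'E'
from h import *
plan([.60,.165,.30],168)
E
```

```text
slide [ 0.0854  0.0338 -0.0566] turn [-1.0e-04 -2.0e-04 -6.8e-01] clock 17.075
```

Call:
apply_moves:
  targets:
    - {"gripper":0.3,"slide":[0,0,-0.057],"turn":[0,0,0]}
    - {"gripper":0.3,"slide":[0.03,0.01,-0.057],"turn":[0,0,-0.17]}
    - {"gripper":0.3,"slide":[0.06,0.02,-0.057],"turn":[0,0,-0.34]}
    - {"gripper":0.3,"slide":[0.085,0.034,-0.057],"turn":[0,0,-0.51]}
    - {"gripper":0.3,"slide":[0.085,0.034,-0.057],"turn":[0,0,-0.68]}
    - {"gripper":0.3,"slide":[0.085,0.034,-0.057],"turn":[0,0,-0.68]}
    - {"gripper":0.3,"slide":[0.085,0.034,-0.057],"turn":[0,0,-0.68]}
    - {"gripper":0.3,"slide":[0.085,0.034,-0.057],"turn":[0,0,-0.68]}

```text
clock: 18.08
ee_pos: [0.6007, 0.1641, 0.3004]
ee_rot: [-0.0, 0.106, 0.994, -0.0]
wrist_force: [-0.1, 0.2, 0.3]
width: 0.0599
finger_force: 0.0
```

```bash
python3 - <<'E'
from h import *
s=robot.read_state(); print(s['ee_pos'],s['ee_rot'],s['clock'])
c,im=snap('wrist','t1.png')
for l,z in (('bottle',.026),('carousel_base',0),('grip',.15)):
  for d in eyes.landmark_of('wrist',l)[:1]: print(l,d['confidence'],d['centre'],atz(c,d['centre'],z).round(4))
d=eyes.cut_out('wrist','carousel_base')
for k in d: print(k['confidence'],k['extent'])
cv2.imwrite('pics/t1.png',im[:,:,::-1])
E
```

```text
[0.60073659 0.16413791 0.30038564] [-2.16142427e-05  1.05719436e-01  9.94395998e-01 -1.57581010e-05] 18.075
bottle 0.87 [209.7, 272.1] [0.607  0.1059 0.026 ]
carousel_base 0.71 [143.1, 319.0] [0.5457 0.1746 0.    ]
grip 0.89 [145.9, 322.6] [0.5452 0.178  0.15  ]
0.71 [196.9, 1.5, 449.0, 262.1]
0.56 [0.0, 117.7, 15.4, 132.3]
```

View pics/t1.png

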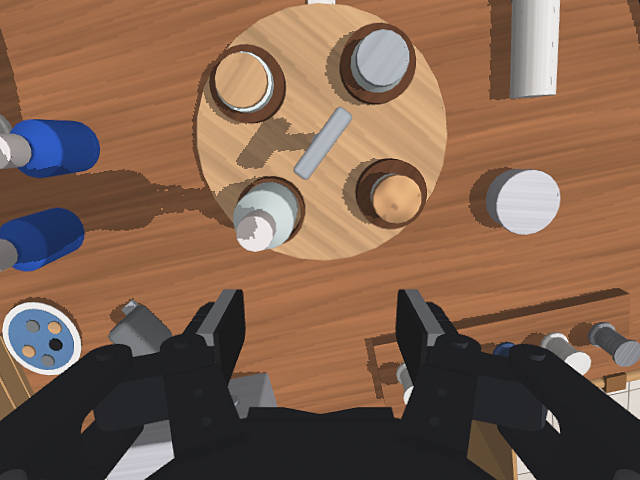

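The tongue is at the top edge, about col 320 at rows 0–4. The bar runs from (345,110) to (302,177), and the bottle is in the well at about (265,215).

```bash
python3 - <<'E'
from h import *
from scipy.optimize import least_squares
c=cam('wrist'); im=cv2.imread('pics/t1.png').astype(int)
# tongue edges
row=im[1,290:350].min(1); print('tongue row', (np.nonzero(row>150)[0]+290)[[0,-1]])
t=np.nonzero(row>150)[0]+290; T=atz(c,(1,t.mean()),.008); print(T)
# bar: greyish bluish pixels near centre
g=im[95:195,290:365]; m=((g.max(2)-g.min(2)<25)&(g.mean(2)>120)).astype(np.uint8)
n,l,st,ce=cv2.connectedComponentsWithStats(m); i=1+st[1:,4].argmax()
p=np.argwhere(l==i)+[95,290]; P=np.array([atz(c,x,.17)[:2] for x in p]); r=cv2.minAreaRect((P*1000).astype(np.float32)); print('bar',len(p),r)
# disc rim: wood-vs-table by saturation mask from cut_out
d=eyes.cut_out('wrist','carousel')[0]; pm=d['pixels'].astype(np.uint8)
k=max(cv2.findContours(pm,cv2.RETR_EXTERNAL,cv2.CHAIN_APPROX_NONE)[0],key=len)[:,0]
Q=np.array([atz(c,(v,u),.026)[:2] for u,v in k])
f=least_squares(lambda x:np.hypot(*(Q-x[:2]).T)-.140,[.545,.177],loss='soft_l1',f_scale=.001); A=f.x; print('axis',A,np.median(abs(f.fun)))
b=np.array([.6049,.1066])
for a in (A,np.array([.5445,.1775])): print('tongue ang',np.degrees(np.arctan2(*(T[:2]-a)[::-1])),'well ang',np.degrees(np.arctan2(*(b-a)[::-1])))
E
```

```text
tongue row [308 334]
[0.40009447 0.20829972 0.008     ]
bar 1400 ((542.9551391601562, 178.3055419921875), (13.420328140258789, 58.830604553222656), 41.732852935791016)
axis [0.54203235 0.17924303] 0.0026365047567862426
tongue ang 168.43059144088366 well ang -49.12601816611996
tongue ang 167.96000139821797 well ang -49.57218686366972
```

```bash
python3 - <<'E'
from h import *
plan([.543,.1783,.20],-48.8)
E
```

```text
slide [0.0593 0.0015 0.1004] turn [ 1.0000e-04  0.0000e+00 -2.5002e+00] clock 18.375
```

Call:
apply_moves:
  targets:
    - {"gripper":0.3,"slide":[0.01,0,0],"turn":[0,0,-0.18]}
    - {"gripper":0.3,"slide":[0.02,0,0],"turn":[0,0,-0.36]}
    - {"gripper":0.3,"slide":[0.03,0.001,0],"turn":[0,0,-0.54]}
    - {"gripper":0.3,"slide":[0.04,0.001,0],"turn":[0,0,-0.72]}
    - {"gripper":0.3,"slide":[0.05,0.001,0],"turn":[0,0,-0.9]}
    - {"gripper":0.3,"slide":[0.0593,0.0015,0],"turn":[0,0,-1.08]}
    - {"gripper":0.3,"slide":[0.0593,0.0015,0],"turn":[0,0,-1.26]}
    - {"gripper":0.3,"slide":[0.0593,0.0015,0],"turn":[0,0,-1.44]}
    - {"gripper":0.3,"slide":[0.0593,0.0015,0],"turn":[0,0,-1.62]}
    - {"gripper":0.3,"slide":[0.0593,0.0015,0],"turn":[0,0,-1.8]}
    - {"gripper":0.3,"slide":[0.0593,0.0015,0],"turn":[0,0,-1.98]}
    - {"gripper":0.3,"slide":[0.0593,0.0015,0],"turn":[0,0,-2.16]}
    - {"gripper":0.3,"slide":[0.0593,0.0015,0],"turn":[0,0,-2.34]}
    - {"gripper":0.3,"slide":[0.0593,0.0015,0.01],"turn":[0,0,-2.5]}
    - {"gripper":0.3,"slide":[0.0593,0.0015,0.04],"turn":[0,0,-2.5]}
    - {"gripper":0.3,"slide":[0.0593,0.0015,0.07],"turn":[0,0,-2.5]}
    - {"gripper":0.3,"slide":[0.0593,0.0015,0.09],"turn":[0,0,-2.5]}
    - {"gripper":0.3,"slide":[0.0593,0.0015,0.1],"turn":[0,0,-2.5]}
    - {"gripper":0.3,"slide":[0.0593,0.0015,0.1],"turn":[0,0,-2.5]}
    - {"gripper":0.3,"slide":[0.0593,0.0015,0.1],"turn":[0,0,-2.5]}

```text
clock: 20.88
ee_pos: [0.5436, 0.1785, 0.2017]
ee_rot: [-0.001, 0.911, -0.413, 0.001]
wrist_force: [0.3, -0.1, 0.4]
width: 0.0592
finger_force: 0.0
```

```bash
python3 - <<'E'
from h import *
s=robot.read_state(); print(s['ee_pos'],s['ee_rot'],s['q'],s['clock'])
c,im=snap('wrist','b1.png')
for d in eyes.landmark_of('wrist','grip')[:1]: print(d['confidence'],d['centre'],atz(c,d['centre'],.15).round(4))
print('predicted bar ends', proj(c,[[.543,.1783,.17]]+[[.543+k*np.cos(np.radians(-48.8)),.1783+k*np.sin(np.radians(-48.8)),.17] for k in (-.03,.03)]).round())
cv2.imwrite('pics/b1v.png',im[:,:,::-1])
E
```

```text
[0.54355925 0.17851827 0.20168357] [-5.97635445e-04  9.10742481e-01 -4.12973488e-01  8.21301863e-04] [ 2.00121512e-01  1.67696891e-01  2.10477291e-01  1.61154528e+00
  6.53467808e-06 -2.09003755e+00] 20.875
0.74 [253.0, 322.9] [0.5429 0.1773 0.15  ]
predicted bar ends [[322. 265.]
 [322. 316.]
 [322. 210.]]
```

View pics/b1v.png

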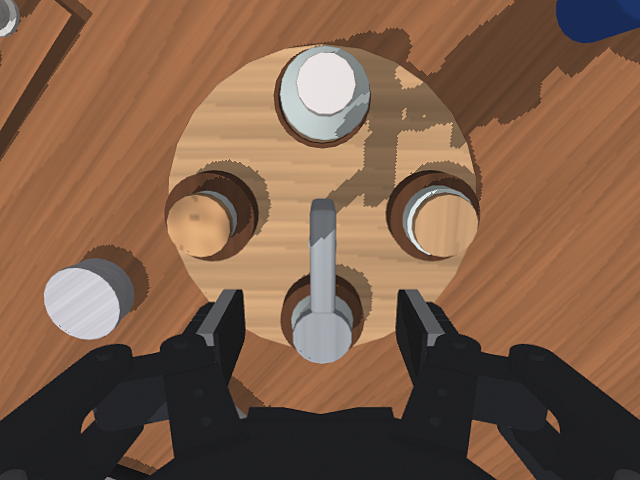

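The bar is vertical in the image at col 323, centred between the fingers. The bottle is in its well at (323, 95). I'm descending and gripping.

Call:
apply_moves:
  force: 50
  targets:
    - {"gripper":0.3,"slide":[0,0,0.02],"turn":[0,0,0]}
    - {"gripper":0.3,"slide":[0,0,0.045],"turn":[0,0,0]}
    - {"gripper":0.3,"slide":[0,0,0.065],"turn":[0,0,0]}
    - {"gripper":0.3,"slide":[0,0,0.08],"turn":[0,0,0]}
    - {"gripper":0.3,"slide":[0,0,0.09],"turn":[0,0,0]}
    - {"gripper":0.3,"slide":[0,0,0.09],"turn":[0,0,0]}
    - {"gripper":0.5,"slide":[0,0,0.09],"turn":[0,0,0]}
    - {"gripper":0.65,"slide":[0,0,0.09],"turn":[0,0,0]}
    - {"gripper":0.75,"slide":[0,0,0.09],"turn":[0,0,0]}
    - {"gripper":0.82,"slide":[0,0,0.09],"turn":[0,0,0]}
    - {"gripper":0.87,"slide":[0,0,0.09],"turn":[0,0,0]}
    - {"gripper":0.95,"slide":[0,0,0.09],"turn":[0,0,0]}
    - {"gripper":0.95,"slide":[0,0,0.09],"turn":[0,0,0]}
    - {"gripper":0.95,"slide":[0,0,0.09],"turn":[0,0,0]}

```text
clock: 22.72
ee_pos: [0.5425, 0.1778, 0.111]
ee_rot: [0.001, 0.911, -0.413, -0.0]
wrist_force: [-4.3, -4.0, 5.8]
width: 0.0134
finger_force: 53.8
```

Call:
apply_moves:
  targets:
    - {"gripper":0.95,"slide":[0,0,0],"turn":[0,0,0.02]}
    - {"gripper":0.95,"slide":[0,0,0],"turn":[0,0,0.06]}
    - {"gripper":0.95,"slide":[0,0,0],"turn":[0,0,0.12]}
    - {"gripper":0.95,"slide":[0,0,0],"turn":[0,0,0.2]}
    - {"gripper":0.95,"slide":[0,0,0],"turn":[0,0,0.28]}
    - {"gripper":0.95,"slide":[0,0,0],"turn":[0,0,0.36]}
    - {"gripper":0.95,"slide":[0,0,0],"turn":[0,0,0.42]}
    - {"gripper":0.95,"slide":[0,0,0],"turn":[0,0,0.46]}
    - {"gripper":0.95,"slide":[0,0,0],"turn":[0,0,0.48]}

```text
clock: 23.85
ee_pos: [0.5423, 0.1777, 0.111]
ee_rot: [0.001, 0.786, -0.618, 0.0]
wrist_force: [-5.4, -3.7, 6.1]
width: 0.0131
finger_force: 53.9
```

Turning well with steady forces, so I'm continuing.

Call:
apply_moves:
  targets:
    - {"gripper":0.95,"slide":[0,0,0],"turn":[0,0,0.03]}
    - {"gripper":0.95,"slide":[0,0,0],"turn":[0,0,0.09]}
    - {"gripper":0.95,"slide":[0,0,0],"turn":[0,0,0.18]}
    - {"gripper":0.95,"slide":[0,0,0],"turn":[0,0,0.28]}
    - {"gripper":0.95,"slide":[0,0,0],"turn":[0,0,0.38]}
    - {"gripper":0.95,"slide":[0,0,0],"turn":[0,0,0.48]}
    - {"gripper":0.95,"slide":[0,0,0],"turn":[0,0,0.58]}
    - {"gripper":0.95,"slide":[0,0,0],"turn":[0,0,0.68]}
    - {"gripper":0.95,"slide":[0,0,0],"turn":[0,0,0.78]}
    - {"gripper":0.95,"slide":[0,0,0],"turn":[0,0,0.88]}
    - {"gripper":0.95,"slide":[0,0,0],"turn":[0,0,0.98]}
    - {"gripper":0.95,"slide":[0,0,0],"turn":[0,0,1.08]}
    - {"gripper":0.95,"slide":[0,0,0],"turn":[0,0,1.18]}
    - {"gripper":0.95,"slide":[0,0,0],"turn":[0,0,1.28]}
    - {"gripper":0.95,"slide":[0,0,0],"turn":[0,0,1.38]}
    - {"gripper":0.95,"slide":[0,0,0],"turn":[0,0,1.46]}
    - {"gripper":0.95,"slide":[0,0,0],"turn":[0,0,1.52]}
    - {"gripper":0.95,"slide":[0,0,0],"turn":[0,0,1.55]}
    - {"gripper":0.95,"slide":[0,0,0],"turn":[0,0,1.56]}

```text
clock: 26.22
ee_pos: [0.5418, 0.1781, 0.111]
ee_rot: [-0.001, -0.125, 0.992, -0.0]
wrist_force: [-5.3, -2.4, 6.3]
width: 0.0135
finger_force: 53.8
```

```bash
python3 - <<'E'
from h import *
plan([0,0,0],168.2); print(robot.read_state()['q'])
E
```

```text
slide [ 0.5687 -0.0385  0.1121] turn [-0.0006 -0.0019  0.456 ] clock 26.225
[ 2.00109891e-01  1.68116993e-01  3.09176034e-02  1.43558477e+00
 -2.38300861e-04 -4.98925941e-02]
```

Call:
apply_moves:
  targets:
    - {"gripper":0.95,"slide":[0,0,0],"turn":[0,0,0.02]}
    - {"gripper":0.95,"slide":[0,0,0],"turn":[0,0,0.07]}
    - {"gripper":0.95,"slide":[0,0,0],"turn":[0,0,0.14]}
    - {"gripper":0.95,"slide":[0,0,0],"turn":[0,0,0.22]}
    - {"gripper":0.95,"slide":[0,0,0],"turn":[0,0,0.3]}
    - {"gripper":0.95,"slide":[0,0,0],"turn":[0,0,0.37]}
    - {"gripper":0.95,"slide":[0,0,0],"turn":[0,0,0.42]}
    - {"gripper":0.95,"slide":[0,0,0],"turn":[0,0,0.45]}
    - {"gripper":0.95,"slide":[0,0,0],"turn":[0,0,0.456]}
    - {"gripper":0.95,"slide":[0,0,0],"turn":[0,0,0.456]}

```text
clock: 27.48
ee_pos: [0.5418, 0.1783, 0.111]
ee_rot: [-0.001, 0.103, 0.995, -0.0]
wrist_force: [-6.7, -2.6, 5.4]
width: 0.0134
finger_force: 53.8
```

```bash
python3 - <<'E'
from h import *
from scipy.optimize import least_squares
s=robot.read_state(); print(s['ee_pos'],s['ee_rot'],s['q'],s['clock'])
c,im=snap('wrist','e1.png')
ang=lambda v:np.degrees(np.arctan2(v[1],v[0]))
A=s['ee_pos'][:2]
for l,z in (('bottle',.026),('well',.026),('front',.026),('carousel_base',0)):
  for d in eyes.landmark_of('wrist',l)[:2]: p=atz(c,d['centre'],z); print(l,d['confidence'],d['centre'],p.round(4),ang(p[:2]-A))
c2,im2=snap('top')
a=cv2.resize(im2[190:320,190:320],(480,480),interpolation=cv2.INTER_CUBIC)
cv2.imwrite('pics/e1b.png',cv2.resize(np.hstack([a,im]),(800,343))[:,:,::-1])
E
```

```text
[0.54176386 0.17828108 0.11098921] [-9.15184023e-04  1.02662653e-01  9.94715789e-01 -2.03480863e-04] [2.00251509e-01 1.68151303e-01 3.09429862e-02 1.43545641e+00
 1.57909498e-04 4.05939154e-01] 27.475
bottle 0.88 [93.1, 323.3] [0.4532 0.1986 0.026 ] 167.08192248849673
carousel_base 0.69 [228.7, 320.6] [0.5425 0.1783 0.    ] 1.4792737938574725
```

View pics/e1b.png

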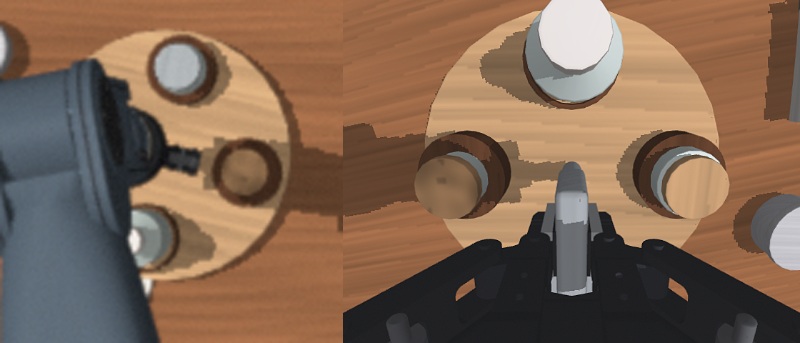

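```bash
python3 - <<'E'
from h import *
c=cam('top'); ang=lambda v:np.degrees(np.arctan2(v[1],v[0]))
E=[atz(c,x,.026)[:2] for x in ((249.2,204),(249.2,301.8),(201.5,252.9),(297,252.9))]; print(np.round(E,4))
A=np.array([(E[2][0]+E[3][0])/2,(E[0][1]+E[1][1])/2])
T=atz(c,(299.1,241.2),.008)[:2]; print(A,T,ang(T-A),ang(T-[.5425,.1783]))
im=cv2.imread('pics/e1.png')
# white cap of the bottle in the wrist view; base ring of the well (dark) lower edge
g=im[0:160,200:460].astype(int); m=((g.min(2)>200)&(g.max(2)-g.min(2)<18)).astype(np.uint8)
n,l,st,ce=cv2.connectedComponentsWithStats(m); i=1+st[1:,4].argmax(); print(st[i],ce[i]+[200,0])
cw=cam('wrist'); x=st[i][0]+200+st[i][2]/2; 
A=np.array([.5425,.1783])
for a in (166,167.1,168.2,169): print(a, proj(cw,[[*(A+.095*np.array([np.cos(np.radians(a)),np.sin(np.radians(a))])),z] for z in (.026,.098,.151)]).round(1).tolist())
print('cap mid col',x)
E
```

```text
[[0.5391 0.3211]
 [0.5427 0.0326]
 [0.6819 0.1792]
 [0.4013 0.1737]]
[0.54156199 0.17685966] [0.39308636 0.2109841 ] 167.0563804141845 167.66096097466388
[  74    0  118  106 9351] [331.70655545  47.95358785]
166 [[326.7, 87.3], [329.5, 67.2], [333.7, 36.6]]
167.1 [[323.7, 87.2], [325.2, 67.0], [327.5, 36.4]]
168.2 [[320.7, 87.2], [321.0, 67.0], [321.3, 36.3]]
169 [[318.5, 87.2], [317.8, 67.0], [316.8, 36.3]]
cap mid col 333.0
```

The well axis is at 168.2°, the bottle at about 167.2° and the tongue at 167.1–168.1°, so they line up within measuring error. The handle is gripped at 54 N, so I'm handing in.

```bash
python3 -c "
from station import workorder
print(workorder.finish_job())"
```

```text
the job is handed in; nothing more can be done
None
```

The bottle is upright in the well and released, the carousel is turned so the bottle lines up with the tongue to within about 1°, and the handle is still gripped at about 54 N. The job is handed in with no verdict shown, and I viewed 12 pictures where the limit was 10.

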